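Pop open the sample port of the bench analyser

TASK

Open the sample port: with a fingertip press the black pad of the blue hatch down once, gently but all the way in, so that its push-push latch lets go, and draw the finger straight back up so that the hatch pops open. Stay clear and watch for about three seconds that it stays open, without pushing it shut again. Leave the grey fuse hatch shut, and grasp, lift or shift nothing on the bench.

Things in the scene. Friction and masses are not known exactly. Their poses are not given: they have to be found in the camera images.
- port: bench module, off-white case, petrol-blue base, 190 (x) x 140 (y) x 70 mm high, fixed to the bench, with a BLUE hatch in its top; origin at the centre of its underside, its -x side, the front, is turned roughly to the robot. The two may stand either way round. Too short a press leaves the hatch latched. Once it has popped it must not be pushed shut again.
- port_pad (a point): press pad of the BLUE hatch. The cover is 100 mm (x) x 90 mm (y), standing 14 mm proud of the case when shut. This point: centre of the top of the 20 mm round black press pad near its front edge, 17 mm behind that edge, about 85 mm above the bench when shut. Its x axis points from the pad level towards the hinge (hinge axis 88 mm along +x and 11 mm lower), z is out of the cover, straight up when shut
- port_hatch (a joint): angle of the blue hatch (rad): about 0 shut and latched, negative while pressed in (stop at -0.09, pad 8 mm lower), 0.75 popped open, front edge up. About 4 N down on the pad pushes it in; by -0.07 (pad 6 to 7 mm down; best to the stop) the latch lets go, and as the finger is drawn back a spring lifts it to 0.75 in about 1 s, pushing on the finger with under 4 N
- port_pin (a joint): sideways place (m) of the small pin hidden inside the blue hatch's latch, for information only: about 0 latched, up to +0.006 as it lets go, about -0.003 once the hatch has popped; only pushing the popped hatch nearly shut again (below about 0.05 rad) drives it past -0.005
- fuse: bench module, off-white case, petrol-blue base, 190 (x) x 140 (y) x 70 mm high, fixed to the bench, with a GREY hatch in its top; origin at the centre of its underside, its -x side, the front, is turned roughly to the robot. Under the hatch are fuses.
- fuse_pad (a point): press pad of the GREY hatch, of the same size, latch and axes as the blue one; not to be used
- fuse_hatch (a joint): angle of the grey hatch (rad), same meaning; about 0 shut
- vial_port: small amber vial, blue cap, 23 mm across, 45 mm tall, standing on the rear of the top of the module with the blue hatch; origin at the centre of its underside; stays where it is
- vial_fuse: small amber vial, white cap, 23 mm across, 45 mm tall, standing on the rear of the top of the module with the grey hatch; origin at the centre of its underside; stays where it is
- vial_mid: small amber vial, black cap, 23 mm across, 45 mm tall, standing on the bench between the two modules; origin at the centre of its underside; stays where it is
- solvent: amber bottle, green cap, 68 mm across, 150 mm tall, to the left of the modules; origin at the centre of its underside; stays where it is
- beaker: clear open beaker, 68 mm across, 85 mm tall, to the right of the modules; origin at the centre of its underside; stays where it is
- driver: screwdriver with orange handle, 180 mm long, lying beyond the modules; origin at its middle; stays where it is

How it is judged:
By the outcome, as a careful person would: the job done as asked, in the order asked, and still so for the second after the job is handed in, with the robot touching nothing.
It also fails if it takes over 35 s, if anything falls off the work surface, if the arm or the gripper's body presses on something with over 40 N, if the wrist force passes 120 N, or if a joint passes its speed limit or range.

ROBOT

A 6-joint arm with a two-finger parallel gripper is mounted at the origin on the work surface. World frame = base frame: x ahead of the robot, y to its left, z up, the work surface at z = 0. Lengths are in mm, angles in degrees, forces in N, time in s.
With the tool pointing down it reaches from about 300 to 850 mm from the base axis. Payload 4.2 kg.
Tool frame: the origin (TCP) lies at the very end of the fingers, on their centre line; the grasp point (between the pads) lies 19 mm behind it; z points along the fingers, y is the direction in which the jaws open and shut (so a half turn about z gives the same grasp; the last joint's range is limited). The gripper opens to 91 mm and grips with 3 to 60 N. Pads are 32 mm wide; open, the fingers measure 118 mm over their backs; the gripper's body (76 mm by 178 mm) begins 60 mm behind the grasp point.
Start: joints at [-72.365, 18.312, 89.639, -0, 72.044, -1.146], TCP at [185.131, -544.398, 213.976] pointing down, gripper open.
Joint ranges: [-177.97, 177.97], [-48.28, 115.42], [12.27, 149.76], [-77.06, 257.06], [2.81, 150.46], [-146.56, 146.56]. Speed limits (degrees/s): [147.25, 147.25, 180, 180, 180, 180].

INTERFACE

Orientations are given as [roll, pitch, yaw] about the fixed x, y, z axes, in that order (R = Rz(yaw) Ry(pitch) Rx(roll)).
In Python, from workcell import * gives the robot as it stands. The module is installed in compiled form; this text tells all that it offers.
- The arm moves only by the tool servo_tool, never from a script. Its argument "plan" is a list that holds one entry, the list of rows, each a list of 7 numbers: the shift along the tool's x, y, z in mm, then the turn, a rotation vector about the tool's x, y, z in rad, then the opening, from 0 (shut) to 1 (fully open). A call has 1 to 20 rows; each row is the pose to reach, as a shift and turn from the pose commanded when the call began, along the tool's axes at that moment; what a row does not reach only later rows make up. A row lasts 1/10 s, in which the tool goes at most 50 mm and 8.59 degrees, less where a joint would pass 70% of its speed; a pose out of reach is approached as far as the arm can. A call with a gripper value outside its range is refused whole. The fingers move at their own pace and stop on an object; "squeeze" is the grip in N (left out, the last holds). Time passes only in rows, so rows that repeat a pose let the fingers close. It gives the time, the measured TCP pose, the force and the opening at its end, in the units of the state.
- state(): the state, without advancing time (a new reading comes with each control period).
- grab_frame(name): name is "scene" or "top" or "wrist"; returns a dict with "color" (384x512x3 uint8, red, green, blue), "range_z" (384x512 float32, mm along the optical axis (not along the pixel's ray), 0 where there is no reading), "fx", "fy", "cx", "cy" (pixels), "rvec" (rotation vector, rad) and "tvec" (3), from world to camera coordinates, as OpenCV has them; the wrist camera has in their place "tool_from_camera" (4x4, takes a point from camera to tool coordinates, whose origin is the TCP and whose axes are the flange's). Camera axes: x right, y down, z forward; pixel columns grow to the right and rows downward; lengths in mm; the calibration is good to about 2 mm. A picture is of the moment at which its call begins: read the wrist's pose just before it.
- job_done(): hands the job in, once; it reports no verdict.
The state is a dict: "time_s": time; "qpos": joint angles; "qvel": joint speeds; "effort": joint torques, N m; "ee_pos": TCP position; "ee_rot": TCP orientation; "force": force on the tool from outside, world axes, zero at the start; "torque": the same for the moment, N m; "gripper_width": finger opening in mm.
Only numpy, scipy, OpenCV 4.12 (cv2) and the standard library are available. Lean on these libraries where they do the work, as an engineer would, in place of code of your own. Each camera call takes 0.05 s, during which the arm holds its last target.

## Working session

There is one attempt and no reset: what is moved stays moved. The work goes in short steps, Python scripts to look and compute and a tool call to move; the robot and the scene stay as the last step left them, time stands still between calls to the robot, and variables do not carry over. Pictures are saved under pics/ and viewed, and the job is handed in when it is done.

Besides the shell and the picture viewer there is one more tool, called after "Emit:" in YAML: its name, and indented under it one key for each argument. servo_tool: Moves the arm, as the interface text tells. Its arguments: {"type":"object","properties":{"plan":{"type":"array"},"squeeze":{"type":"number"}},"required":["plan"]}

```bash
mkdir -p pics
python3 - <<'E'
from workcell import *
import cv2, pickle
s=state(); print({k:s[k] for k in("time_s","ee_pos","ee_rot","force","gripper_width")})
for n in("scene","top"):
    f=grab_frame(n); pickle.dump(f,open(n+".pkl","wb"))
    cv2.imwrite(f"pics/{n}0.png",cv2.cvtColor(f["color"],cv2.COLOR_RGB2BGR))
E
```

```text
{'time_s': 0.0, 'ee_pos': array([ 184.96043396, -543.88224137,  213.10810811]), 'ee_rot': array([-1.79896114e+02, -5.19729941e-04,  1.87830333e+01]), 'force': array([0.38531076, 0.35086378, 0.71330573]), 'gripper_width': 91.08624052427298}
```

View pics/scene0.png

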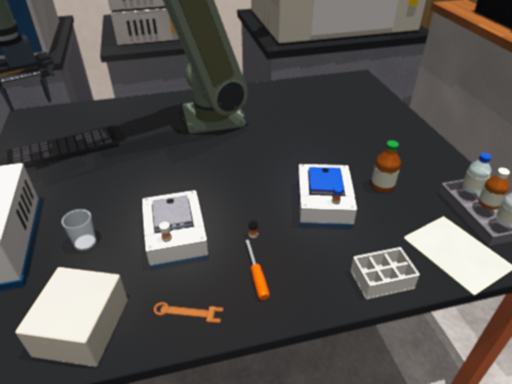

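View pics/top0.png

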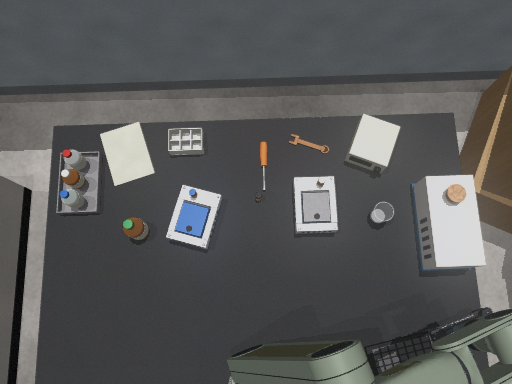

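The blue hatch shows at about (192,219) in the top view, with its black pad near (188,228) and its vial at (193,192). The grey module is at about (316,205).

```bash
cat > h.py <<'E'
import numpy as np, cv2, pickle
def ray(f,u,v):
    R=cv2.Rodrigues(np.array(f["rvec"],float))[0]; t=np.array(f["tvec"],float).ravel()
    d=R.T@np.array([(u-f["cx"])/f["fx"],(v-f["cy"])/f["fy"],1.]); return -R.T@t,d
def onplane(f,u,v,z):
    c,d=ray(f,u,v); return c+d*(z-c[2])/d[2]
def depthpt(f,u,v):
    c,d=ray(f,u,v); return c+d*float(f["range_z"][int(round(v)),int(round(u))])
E
python3 - <<'E'
from h import *
for n in("top","scene"):
    f=pickle.load(open(n+".pkl","rb")); c=f["color"]; hsv=cv2.cvtColor(c,cv2.COLOR_RGB2HSV)
    m=cv2.inRange(hsv,(105,170,90),(125,255,255))
    k,l,st,ce=cv2.connectedComponentsWithStats(m)
    print(n,f["fx"],[(st[i].tolist()) for i in range(1,k) if st[i][4]>30])
    i=1+np.argmax(st[1:,4]); mm=(l==i).astype(np.uint8)
    cnt=max(cv2.findContours(mm,0,2)[0],key=cv2.contourArea)
    hull=cv2.convexHull(cnt); hm=cv2.drawContours(np.zeros_like(mm),[hull],-1,1,-1)
    r=cv2.minAreaRect(cnt); print(r)
    er=cv2.erode(hm,np.ones((3,3)))
    dark=((c.max(2)<90)&(er>0))
    w=(1-np.clip(c[:,:,2]/ 160.,0,1))*dark
    ys,xs=np.nonzero(dark); print("dark",len(xs))
    u,v=np.average(xs,weights=w[ys,xs]+1e-6),np.average(ys,weights=w[ys,xs]+1e-6)
    print("pad px",u,v,onplane(f,u,v,85),depthpt(f,u,v))
    P=np.array([onplane(f,a,b,84) for a,b in cv2.boxPoints(r)]); print(P.round(1), P.mean(0), np.linalg.norm(np.diff(P,axis=0),axis=1))
    x,y,ww,hh=cv2.boundingRect(cnt); 
    cr=c[max(0,y-30):y+hh+30,x-30:x+ww+30]; cv2.imwrite(f"pics/{n}crop.png",cv2.cvtColor(cv2.resize(cr,None,fx=5,fy=5,interpolation=0),cv2.COLOR_RGB2BGR))
E
```

```text
top 448.3557728577484 []
((66.85295104980469, 194.08827209472656), (0.7276068925857544, 4.123105525970459), 14.03624439239502)
dark 0Traceback (most recent call last):
  File "<stdin>", line 15, in <module>
    raise ZeroDivisionError(
        "Weights sum to zero, can't be normalized")
ZeroDivisionError: Weights sum to zero, can't be normalized
```

```bash
cat > meas.py <<'E'
from h import *
for n in("top","scene"):
    f=pickle.load(open(n+".pkl","rb")); c=f["color"]; hsv=cv2.cvtColor(c,cv2.COLOR_RGB2HSV)
    m=((c[:,:,2].astype(int)-c[:,:,0]>70)&(c[:,:,2]>110)).astype(np.uint8)
    k,l,st,ce=cv2.connectedComponentsWithStats(m)
    print(n,f["fx"],[(st[i].tolist()) for i in range(1,k) if st[i][4]>30])
    i=1+np.argmax(st[1:,4]); mm=(l==i).astype(np.uint8)
    cnt=max(cv2.findContours(mm,0,2)[0],key=cv2.contourArea)
    hull=cv2.convexHull(cnt); hm=cv2.drawContours(np.zeros_like(mm),[hull],-1,1,-1)
    r=cv2.minAreaRect(cnt); print(r)
    er=cv2.erode(hm,np.ones((3,3)))
    x,y,ww,hh=cv2.boundingRect(cnt); 
    cr=c[max(0,y-30):y+hh+30,x-30:x+ww+30]; cv2.imwrite(f"pics/{n}crop.png",cv2.cvtColor(cv2.resize(cr,None,fx=5,fy=5,interpolation=0),cv2.COLOR_RGB2BGR)); print("crop origin",x-30,max(0,y-30))
    dark=((c[:,:,2]<110)&(er>0))
    ys,xs=np.nonzero(dark); print("dark",len(xs)); w=120.-c[ys,xs,2]
    u,v=np.average(xs,weights=w),np.average(ys,weights=w)
    print("pad px",u,v,onplane(f,u,v,85),depthpt(f,u,v))
    P=np.array([onplane(f,a,b,84) for a,b in cv2.boxPoints(r)]); print(P.round(1), P.mean(0), np.linalg.norm(np.diff(P,axis=0),axis=1))
E
python3 meas.py
```

```text
top 448.3557728577484 [[60, 190, 8, 8, 49], [175, 202, 34, 35, 742]]
((191.47299194335938, 218.83782958984375), (26.100122451782227, 29.99675941467285), 17.10272979736328)
crop origin 145 172
dark 26
pad px 188.71332586786113 227.97760358342666 [531.81882277 229.16854409  85.        ] [531.49872059 228.85308899  86.97018454]
[[529.1 276.5  84. ]
 [626.2 247.4  84. ]
 [596.6 163.   84. ]
 [500.3 193.3  84. ]] [563.05875748 220.04845338  84.        ] [101.41840723  89.37937407 100.9676559 ]
scene 420.30346281582354 [[480, 153, 11, 7, 62], [309, 167, 35, 26, 769]]
((326.0, 179.5), (25.0, 34.0), 90.0)
crop origin 279 137
dark 15
pad px 325.4043583535109 171.0181598062954 [537.81333966 227.78851568  85.        ] [535.70841948 228.80874764  83.29971258]
[[507.5 190.8  84. ]
 [531.1 283.1  84. ]
 [633.7 238.9  84. ]
 [611.8 153.3  84. ]] [571.02164228 216.53443995  84.        ] [ 95.25530484 111.70803376  88.4316958 ]
```

View pics/topcrop.png

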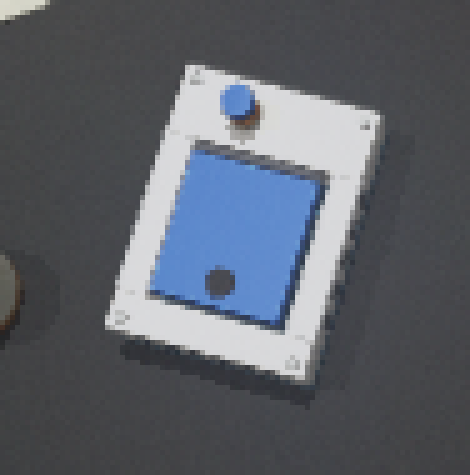

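View pics/scenecrop.png

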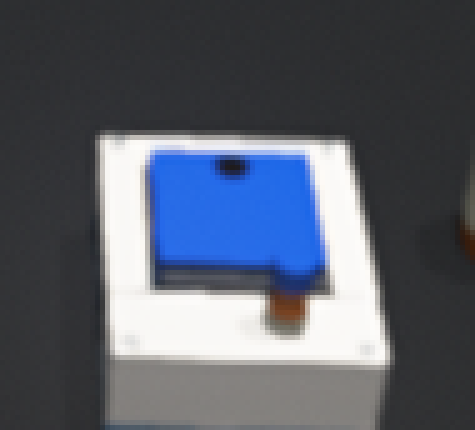

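Emit:
servo_tool:
  plan:
    - [[12, -12, 0, 0, 0, -0.02, 0], [35, -37, 0, 0, 0, -0.06, 0], [68, -73, 0, 0, 0, -0.11, 0], [100, -108, 0, 0, 0, -0.16, 0], [133, -143, 0, 0, 0, -0.22, 0], [166, -179, 0, 0, 0, -0.27, 0], [199, -214, 0, 0, 0, -0.33, 0], [232, -249, 0, 0, 0, -0.38, 0], [265, -285, 0, 0, 0, -0.43, 0], [298, -320, 0, 0, 0, -0.49, 0], [331, -355, 0, 0, 0, -0.54, 0], [364, -391, 0, 0, 0, -0.6, 0], [396, -426, 0, 0, 0, -0.65, 0], [429, -461, 0, 0, 0, -0.7, 0], [462, -497, 0, 0, 0, -0.76, 0], [495, -532, 0, 0, 0, -0.81, 0], [528, -567, 0, 0, 0, -0.86, 0], [554, -595, 0, 0, 0, -0.91, 0], [571, -614, 0, 0, 0, -0.94, 0], [577, -620, 0, 0, 0, -0.945, 0]]
  squeeze: 10

```text
time_s: 2.1
ee_pos: [531.2, 231.1, 213.3]
ee_rot: [-179.9, 0.0, 73.1]
force: [-0.5, 0.4, -0.2]
gripper_width: 0.7
```

```bash
cat > wr.py <<'E'
from workcell import *
from h import *
import sys
from scipy.spatial.transform import Rotation as Ro
s=state(); f=grab_frame("wrist")
cv2.imwrite(f"pics/{sys.argv[1]}.png",cv2.cvtColor(f["color"],cv2.COLOR_RGB2BGR))
print(s["time_s"],s["ee_pos"],s["ee_rot"],s["force"],s["gripper_width"])
f["s"]=s; pickle.dump(f,open("wrist.pkl","wb")); print(f["tool_from_camera"].round(2))
E
python3 wr.py w1
```

```text
2.1 [531.19010125 231.08690516 213.25319993] [-1.79936694e+02  3.65731787e-03  7.31453406e+01] [-0.51638624  0.4355102  -0.18075466] 0.7361116406298724
[[   0.     -0.97   -0.26   73.7 ]
 [   1.      0.     -0.     -0.64]
 [   0.     -0.26    0.97 -171.95]
 [   0.      0.      0.      1.  ]]
```

View pics/w1.png

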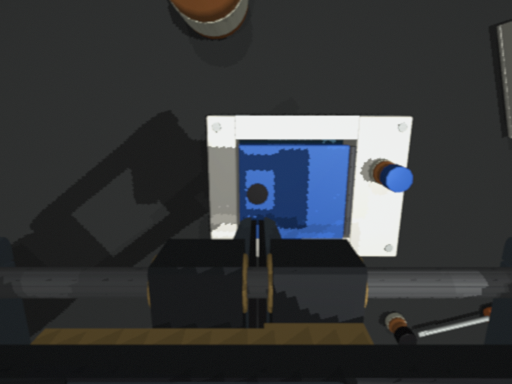

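The wrist view shows the black pad at (257,194), just ahead of the closed fingertips, with the vial at (390,177), well clear.

Run:
```python
from h import *
from scipy.spatial.transform import Rotation as Ro
f=pickle.load(open("wrist.pkl","rb")); s=f["s"]; c=f["color"]
R=Ro.from_euler("xyz",s["ee_rot"],degrees=True).as_matrix(); T=f["tool_from_camera"]
# pad blob: non-blue within window
w=c[178:210,242:274]; m=(w[:,:,2]<60).astype(np.uint8)
k,l,st,ce=cv2.connectedComponentsWithStats(m); i=l[16,15]; print(st[i],ce[i]); u,v=ce[i]+[242,178]
d=T[:3,:3]@np.array([(u-f["cx"])/f["fx"],(v-f["cy"])/f["fy"],1.]); d=R@d; o=s["ee_pos"]+R@T[:3,3]
p=o+d*(85-o[2])/d[2]; print("pad",u,v,p)
z=f["range_z"][int(v),int(u)]; q=o+d*z; print("depth pt",q)
print("shift tool",(R.T@(p-s["ee_pos"])).round(1))
```

```text
[  5   6  20  20 291] [14.75945017 15.69072165]
pad 256.7594501718213 193.69072164948454 [529.77085547 230.28244803  85.        ]
depth pt [529.90665099 230.71643812  86.8227788 ]
shift tool [ -1.2  -1.  128.3]
```

Emit:
servo_tool:
  plan:
    - [[0, 0, 10, 0, 0, 0, 0], [0, 0, 32, 0, 0, 0, 0], [0, 0, 60, 0, 0, 0, 0], [0, 0, 85, 0, 0, 0, 0], [0, 0, 104, 0, 0, 0, 0], [0, 0, 114, 0, 0, 0, 0], [0, 0, 118, 0, 0, 0, 0], [0, 0, 118, 0, 0, 0, 0]]

```text
time_s: 2.95
ee_pos: [531.6, 227.7, 96.0]
ee_rot: [-180.0, 0.0, 72.9]
force: [0.8, 0.5, -0.0]
gripper_width: 0.3
```

```bash
python3 wr.py w2; python3 -c "
from workcell import *
for i in range(3):
  grab_frame('wrist');s=state();print(s['ee_pos'],s['force'])"
```

```text
2.95 [531.62437928 227.69774907  95.9797147 ] [-1.79994459e+02  1.79529915e-02  7.28799561e+01] [ 0.84117059  0.52286115 -0.00781839] 0.2725498487774013
[[   0.     -0.97   -0.26   73.69]
 [   1.      0.     -0.     -0.64]
 [   0.     -0.26    0.97 -171.95]
 [   0.      0.      0.      1.  ]]
[532.34702654 228.31510027  96.90929796] [-0.68640344  0.11562529  0.06161194]
[532.40956768 228.43647516  96.99741187] [-0.08146667 -0.18034342 -0.02164827]
[532.40168958 228.51095469  96.9580929 ] [-0.12495724  1.01273234  0.31993858]
```

View pics/w2.png

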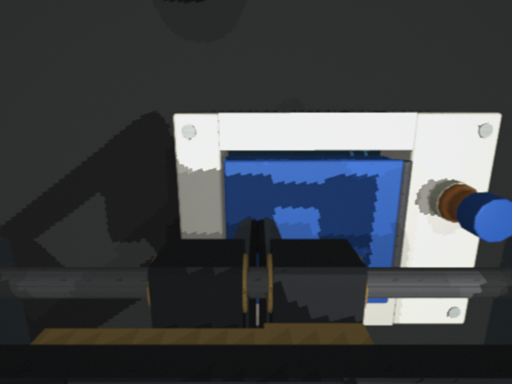

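The fingers are over the pad's end of the blue cover and clear of everything. The measured pose is steady, so I press in small steps.

Emit:
servo_tool:
  plan:
    - [[1, -1, 3, 0, 0, 0, 0], [1, -1, 6, 0, 0, 0, 0], [1, -1, 8, 0, 0, 0, 0], [1, -1, 10, 0, 0, 0, 0], [1, -1, 11, 0, 0, 0, 0], [1, -1, 12, 0, 0, 0, 0], [1, -1, 13, 0, 0, 0, 0], [1, -1, 14, 0, 0, 0, 0], [1, -1, 15, 0, 0, 0, 0], [1, -1, 16, 0, 0, 0, 0], [1, -1, 17, 0, 0, 0, 0], [1, -1, 17, 0, 0, 0, 0]]

```text
time_s: 4.35
ee_pos: [531.0, 229.6, 78.7]
ee_rot: [-180.0, 0.0, 72.9]
force: [-2.5, 1.2, 3.6]
gripper_width: 0.4
```

Emit:
servo_tool:
  plan:
    - [[0, 0, 1, 0, 0, 0, 0], [0, 0, 2, 0, 0, 0, 0], [0, 0, 2, 0, 0, 0, 0]]

```text
time_s: 4.65
ee_pos: [531.2, 229.6, 77.6]
ee_rot: [180.0, -0.0, 72.9]
force: [-5.0, 0.6, 8.4]
gripper_width: 0.6
```

Emit:
servo_tool:
  plan:
    - [[0, 0, 0.5, 0, 0, 0, 0], [0, 0, 1, 0, 0, 0, 0], [0, 0, 1, 0, 0, 0, 0]]

```text
time_s: 4.95
ee_pos: [531.3, 229.7, 77.5]
ee_rot: [180.0, -0.0, 72.9]
force: [-6.3, 0.1, 13.9]
gripper_width: 0.5
```

The finger has stopped at z ≈ 77.5 while the force climbs from 8 to 14 N, so the pad is on its stop. I draw straight up now.

Emit:
servo_tool:
  plan:
    - [[0, 0, -3, 0, 0, 0, 0], [0, 0, -8, 0, 0, 0, 0], [0, 0, -16, 0, 0, 0, 0], [0, 0, -28, 0, 0, 0, 0], [0, 0, -44, 0, 0, 0, 0], [0, 0, -64, 0, 0, 0, 0], [0, 0, -86, 0, 0, 0, 0], [0, 0, -110, 0, 0, 0, 0], [0, 0, -134, 0, 0, 0, 0], [0, 0, -156, 0, 0, 0, 0], [0, 0, -174, 0, 0, 0, 0], [0, 0, -184, 0, 0, 0, 0], [0, 0, -188, 0, 0, 0, 0], [0, 0, -188, 0, 0, 0, 0]]

```text
time_s: 6.35
ee_pos: [531.2, 229.5, 264.0]
ee_rot: [180.0, 0.0, 72.9]
force: [-0.1, -0.4, -0.3]
gripper_width: 0.2
```

```bash
python3 wr.py w3
python3 - <<'E'
from workcell import *
import cv2
f=grab_frame("scene"); cv2.imwrite("pics/scene3.png",cv2.cvtColor(cv2.resize(f["color"][110:280,110:390],None,fx=2.5,fy=2.5),cv2.COLOR_RGB2BGR))
E
```

```text
6.35 [531.18800864 229.53467749 263.964686  ] [1.79982937e+02 4.83313866e-03 7.29235326e+01] [-0.10508765 -0.39672129 -0.31016384] 0.1521333416124181
[[   0.     -0.97   -0.26   73.69]
 [   1.      0.     -0.     -0.64]
 [   0.     -0.26    0.97 -171.95]
 [   0.      0.      0.      1.  ]]
```

View pics/w3.png

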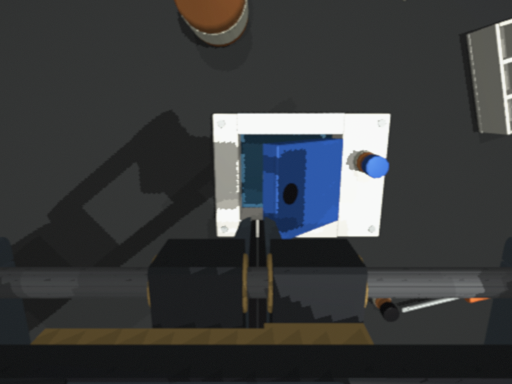

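View pics/scene3.png

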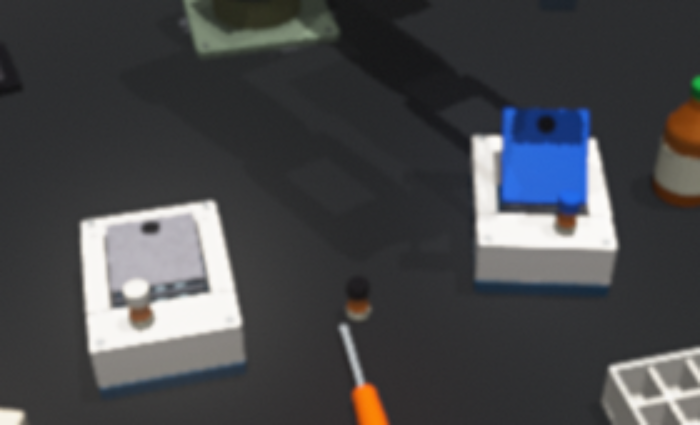

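The hatch has popped. In the wrist view its pad is now at (290,193) and the opening shows around (250,170). The grey hatch is shut and the vials are still standing. I hold still for a little over 3 s and watch.

Emit:
servo_tool:
  plan:
    - [[0, 0, 0, 0, 0, 0, 0], [0, 0, 0, 0, 0, 0, 0], [0, 0, 0, 0, 0, 0, 0], [0, 0, 0, 0, 0, 0, 0], [0, 0, 0, 0, 0, 0, 0], [0, 0, 0, 0, 0, 0, 0], [0, 0, 0, 0, 0, 0, 0], [0, 0, 0, 0, 0, 0, 0], [0, 0, 0, 0, 0, 0, 0], [0, 0, 0, 0, 0, 0, 0], [0, 0, 0, 0, 0, 0, 0], [0, 0, 0, 0, 0, 0, 0], [0, 0, 0, 0, 0, 0, 0], [0, 0, 0, 0, 0, 0, 0], [0, 0, 0, 0, 0, 0, 0], [0, 0, 0, 0, 0, 0, 0], [0, 0, 0, 0, 0, 0, 0], [0, 0, 0, 0, 0, 0, 0], [0, 0, 0, 0, 0, 0, 0], [0, 0, 0, 0, 0, 0, 0]]

```text
time_s: 8.45
ee_pos: [531.2, 229.6, 263.9]
ee_rot: [180.0, 0.0, 72.9]
force: [0.6, -0.3, -0.0]
gripper_width: 0.7
```

Emit:
servo_tool:
  plan:
    - [[0, 0, 0, 0, 0, 0, 0], [0, 0, 0, 0, 0, 0, 0], [0, 0, 0, 0, 0, 0, 0], [0, 0, 0, 0, 0, 0, 0], [0, 0, 0, 0, 0, 0, 0], [0, 0, 0, 0, 0, 0, 0], [0, 0, 0, 0, 0, 0, 0], [0, 0, 0, 0, 0, 0, 0], [0, 0, 0, 0, 0, 0, 0], [0, 0, 0, 0, 0, 0, 0], [0, 0, 0, 0, 0, 0, 0], [0, 0, 0, 0, 0, 0, 0], [0, 0, 0, 0, 0, 0, 0], [0, 0, 0, 0, 0, 0, 0]]

```text
time_s: 9.85
ee_pos: [531.1, 229.6, 263.9]
ee_rot: [180.0, 0.0, 72.9]
force: [-0.3, 0.3, -0.3]
gripper_width: 0.4
```

```bash
python3 wr.py w4
python3 - <<'E'
from workcell import *
from h import *
f=grab_frame("scene"); cv2.imwrite("pics/scene4.png",cv2.cvtColor(cv2.resize(f["color"][110:280,110:390],None,fx=2.5,fy=2.5),cv2.COLOR_RGB2BGR))
a=cv2.imread("pics/w3.png").astype(int);b=cv2.imread("pics/w4.png").astype(int); print("wrist diff px",(abs(a-b).max(2)>60).sum())
# open angle from scene pad
o=pickle.load(open("scene.pkl","rb"))
c=f["color"]; w=c[150:170,318:340]; m=(w[:,:,2]<60).astype(np.uint8);k,l,st,ce=cv2.connectedComponentsWithStats(m)
for i in range(1,k):
  u,v=ce[i]+[318,150]; print(st[i],depthpt(f,u,v).round(1))
E
```

```text
9.85 [531.11857511 229.61525309 263.91666406] [1.79997926e+02 3.66494141e-03 7.29227637e+01] [-0.27572292  0.31649341 -0.26396004] 0.3857986277751749
[[   0.     -0.97   -0.26   73.69]
 [   1.      0.     -0.     -0.64]
 [   0.     -0.26    0.97 -171.95]
 [   0.      0.      0.      1.  ]]
wrist diff px 2
[ 0  0 22  3 60] [3.311e+02 3.301e+02 3.000e-01]
[ 7  7  7  6 32] [564.2 218.  143.8]
```

View pics/scene4.png

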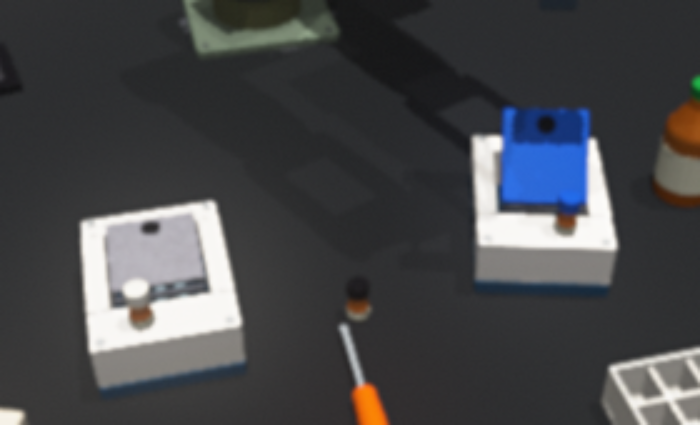

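After 3.5 s of watching, the scene is unchanged. The open pad is at z ≈ 144 mm (about 142 mm expected at 0.75 rad), and the grey hatch is still shut.

```bash
python3 -c "
from workcell import *
print(job_done())"
```

```text
the job is handed in; nothing more can be done
None
```

The blue hatch is open and stayed open. I pressed its pad once with the closed fingertips until it hit the stop (z ≈ 77.5 mm, about 14 N up from the pad), then drew the finger straight up to z ≈ 264 mm.

- **Hatch stayed open:** I watched for 3.5 s with no contact force on the arm. Wrist pictures from the start and end of that time are practically identical (2 pixels differ). The open pad measures z ≈ 144 mm; about 142 mm is expected at 0.75 rad.
- **Everything else:** the scene picture shows the grey hatch shut and all three vials still standing. I made no separate check of the beaker.
- **Disagreement:** the camera views put the pad up to about 8 mm apart in x: 529.8 mm from the wrist, 531.8 mm from the top and 537.8 mm from the scene view. I pressed at about (531, 230) mm, following the wrist and top views.

The job was handed in at about 10 s on the robot's clock, and no check failed.

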